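# Wind up the air sampler and scan it in

### The arm

A 6-joint arm with a two-finger parallel gripper is mounted at the origin on the work surface. World frame = base frame: x ahead of the robot, y to its left, z up, the work surface at z = 0. Lengths are in m, angles in rad, forces in N, time in s.
With the tool pointing down it reaches from about 0.3 to 1 m from the base axis. Payload 5.1 kg.
Tool frame: the origin (TCP) lies on the centre line of the jaws, within the pads' length; the fingertips stand 19 mm ahead of it and the grasp point (between the pads) is the TCP; z points along the fingers, y is the line along which they close (so a half turn about z gives the same grasp; the last joint's range is limited). The gripper opens to 95 mm and grips with 3 to 60 N. Pads are 20 mm wide; open, the fingers measure 119 mm over their backs; the gripper's body (75 mm by 180 mm) begins 59 mm behind the grasp point.
Start: joints at [-1.399, 0.124, 1.65, -0, 1.367, -0.083], TCP at [0.164, -0.629, 0.234] pointing down, gripper open.
Joint ranges: [-2.61, 2.61], [-1.02, 2.33], [0.03, 2.71], [-1.35, 4.49], [0.32, 2.68], [-2.91, 2.91]. Speed limits (rad/s): [2.57, 2.57, 3.14, 3.14, 3.14, 3.14].

### API

Orientations are given as a 3x3 rotation matrix whose columns are the frame's x, y, z axes.
In Python, from plant import * gives the robot as it stands. The module is installed in compiled form; this text tells all that it offers.
- The arm moves only by the tool carry_out, never from a script. Its argument "targets" is a list of rows, each a list of 7 numbers: the shift along the tool's x, y, z in m, then the turn, a rotation vector about the tool's x, y, z in degrees, then the finger opening in m, from 0 to 0.0951. In form: [[tx, ty, tz, rx, ry, rz, hand], ...]. A call has 1 to 12 rows; each row shifts and turns the commanded pose from where the row before left it, along the tool's axes as they then stand; what a row does not reach is not made up. A row lasts 1/8 s, in which the tool goes at most 62.5 mm and 10.7 degrees, less where a joint would pass 70% of its speed; a pose out of reach is approached as far as the arm can. A call with a gripper value outside its range is refused whole. The fingers move at their own pace and stop on an object; "force" is the grip in N (left out, the last holds). Time passes only in rows, so rows that do not move let the fingers close. It gives the time, the measured TCP pose, the force, the opening and the grip force at its end, in the units of the state.
- get_obs(): the state, without advancing time (a new reading comes with each control period).
- get_image(name): name is "scene" or "top" or "wrist"; returns the picture (480x640x3 uint8, blue, green, red); there is no depth.
- camera_info(name): a dict with "fx", "fy", "cx", "cy" (pixels), "k1" (the pictures are not rectified: a ray, as slopes to the right and down, at radius r is drawn at 1 + k1 r^2 times it, then the intrinsics apply), "position" and "attitude" of the camera in the world. Camera axes: x right, y up, looking along -z (the intrinsics and any distortion apply to the point x, -y, -z); pixel columns grow to the right and rows downward; lengths in m; the calibration is good to about 2 mm. A picture is of the moment at which its call begins: read the wrist's pose just before it. camera_info takes no time and is no camera call; for the wrist camera it gives the pose at the moment of the call.
- close_job(): hands the job in; it is judged then, once.
The state is a dict: "clock": time; "q": joint angles; "joint_velocities": joint speeds; "joint_efforts": joint torques, N m; "position": TCP position; "eef_rot": TCP orientation; "contact_force": force on the tool from outside, world axes, zero at the start; "ft_torque": the same for the moment, N m; "width": finger opening in m; "grip_force": force on a finger pad.
Only numpy, scipy, OpenCV 4.12 (cv2) and the standard library are available. Lean on these libraries where they do the work, as an engineer would, in place of code of your own. Each camera call takes 0.05 s, during which the arm holds its last target. There are 200 camera calls.

### The job

Wind the red key of the spring-driven air sampler clockwise, by repeated turns, until it is fully wound (up to its stop). Then take the hand scanner from its mat, hold it still for about a second pointing squarely at the barcode label on the sampler's left side, with its window about 80 mm from the label, and lay it gently back flat on its mat, right way up and near the mat's middle. Do not knock over or shift the bottles, the jar or the can.

Things in the scene. Friction and masses are not known exactly. Their poses are not given: they have to be found in the camera images.
- sampler: White air sampler fixed to the bench, 200 mm deep (its x) x 170 wide (y), Origin: centre of underside; front faces its -x. Front 60 mm high; a grey deck rises from there at 35 deg to the rear top, 157 high (x 30 to 100), with an inlet and, at x 75, a steel guard hoop right across, 261 high. The deck's normal leans 35 deg from vertical to its -x. The label flap sticks 50 out of its left (+y) side.
- key (a joint): Turn of the winding key, rad: 0 unwound, grows clockwise as seen looking down on the deck; hard stop at 6.28 = fully wound (one full turn from 0). Springy, but it stays where it is let go; needs 0.2 to 0.3 N m. At 0 (and every half turn) the key's wing lies along the sampler's fore-and-aft direction, up and down the slope.
- key_grip (a point): Centre of the key's flat red wing, on the key's axis, 51 mm above the deck along its normal. Wing 64 mm long, 12 thick, 34 high along the axis, on a round stem 18 mm thick and 34 long; a steel boss 60 mm wide round the stem rises 8 mm from the deck. The key's axis is the deck's normal: 35 deg from vertical, leaning to the sampler's front.
- label: White label with black bars, 68 x 50 mm, on a blue flap at the sampler's left side, 70 mm above the bench. Origin: centre of the printed face; its z axis is the outward normal, pointing to the sampler's left (+y) and up, 50 deg from vertical; its x is the sampler's x.
- scanner: Loose hand scanner, 160 mm long, 0.18 kg, lying on the mat. Origin: centre of underside; x points to the window (front face, 80 mm from the origin); the beam runs along +x, 19 mm above the underside. Grey handle x -80 to 32 mm, 32 wide and high; yellow head x 32 to 80, 46 wide, 38 high; z up when right way up. Centre of mass near x = 10 mm.
- mat: Black rubber mat fixed to the bench, 220 mm (its x) x 130 mm (its y), 6 mm thick, the scanner's place. Origin: centre of its underside.
- amber_bottle: Bystander: amber glass bottle, 66 mm diameter, 145 mm high. Origin: centre of its underside.
- white_jar: Bystander: white jar with blue cap, 76 mm diameter, 100 mm high. Origin: centre of its underside.
- sample_can: Bystander: green metal can, 68 mm diameter, 115 mm high. Origin: centre of its underside.
- blue_bottle: Bystander: blue plastic bottle, 64 mm diameter, 160 mm high. Origin: centre of its underside.

How it is judged:
By the outcome, as a careful person would: the job done as asked, in the order asked, and still so for the second after the job is handed in, with the robot touching nothing.
It also fails if it takes over 72 s, if anything falls off the work surface, if the arm or the gripper's body presses on something with over 40 N, if the wrist force passes 120 N, or if a joint passes its speed limit or range.

## Working session

There is one attempt and no reset: what is moved stays moved. The work goes in short steps, Python scripts to look and compute and a tool call to move; the robot and the scene stay as the last step left them, time stands still between calls to the robot, and variables do not carry over. Pictures are saved under pics/ and viewed, at most 12 in all, crops included, and the job is handed in when it is done.

Besides the shell and the picture viewer there is one more tool, called after ">>>" in YAML: its name, and indented under it one key for each argument. carry_out: Moves the arm, as the interface text tells. Its arguments: {"type":"object","properties":{"targets":{"type":"array"},"force":{"type":"number"}},"required":["targets"]}

```bash
mkdir -p pics
python3 - <<'E'
from plant import *
import cv2
for n in("scene","top"):
    i=get_image(n); cv2.imwrite(f"pics/{n}0.png",i); print(n,camera_info(n))
print(get_obs())
E
```

```text
scene {'fx': 457.8526014661821, 'fy': 457.8526014661821, 'cx': 315.1156393465505, 'cy': 235.16132020533743, 'k1': 0.012916964459185276, 'position': array([1.31924392, 0.12656516, 0.65841075]), 'attitude': array([[-0.21224246, -0.56930712,  0.79425597],
       [ 0.97696494, -0.14207706,  0.15922821],
       [ 0.0221958 ,  0.80975522,  0.58634788]])}
top {'fx': 524.871116679517, 'fy': 524.871116679517, 'cx': 316.0076257067773, 'cy': 241.93896654321995, 'k1': -0.0780223446745586, 'position': array([ 0.47937403, -0.01647593,  1.37200215]), 'attitude': array([[-0.02530112,  0.99690167, -0.07447764],
       [-0.99958573, -0.02625087, -0.01180082],
       [-0.01371936,  0.07414821,  0.99715286]])}
{'clock': 0.1, 'q': array([-1.39860157e+00,  1.24408446e-01,  1.65153149e+00, -6.78819143e-05,
        1.36748689e+00, -8.26295319e-02]), 'joint_velocities': array([-0.00077836, -0.00203607, -0.00241171,  0.00257122, -0.0007739 ,
        0.00102809]), 'joint_efforts': array([ 3.22075175e-04, -4.18883264e+01, -3.61095214e+01,  7.77669135e-02,
        4.61325143e-02, -5.88126318e-05]), 'position': array([ 0.16369139, -0.62849041,  0.2325338 ]), 'eef_rot': array([[ 9.67704148e-01,  2.52088354e-01, -3.79777032e-04],
       [ 2.52088626e-01, -9.67702485e-01,  1.79565570e-03],
       [ 8.51527120e-05, -1.83340094e-03, -9.99998316e-01]]), 'contact_force': array([0.13397928, 0.17085607, 0.35100998]), 'ft_torque': array([-0.01849677,  0.03701944, -0.00798647]), 'grip_force': 0.0, 'width': 0.09525234185444255}
```

View pics/scene0.png

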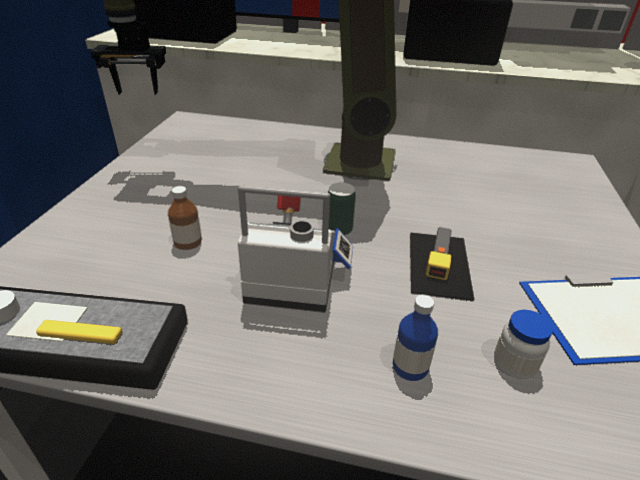

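View pics/top0.png

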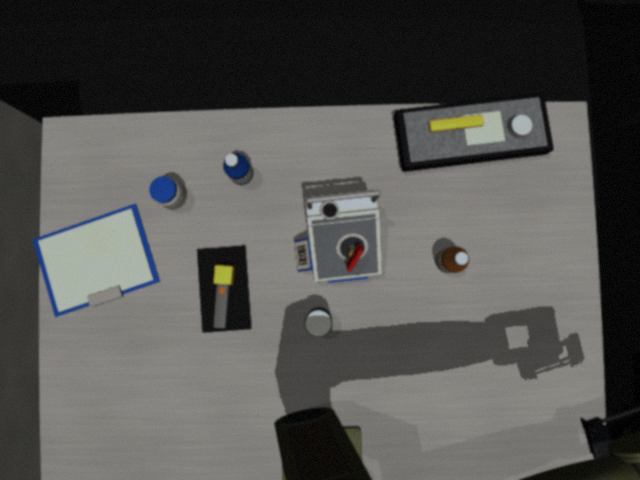

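The scene view shows the sampler at about (285,250), the scanner at (440,255), and the can just in front of the sampler's deck at (340,210). The top view shows the sampler at x 303–383, y 180–282, the key wing running (361,246)–(348,268), the can at (319,321), and the scanner at (222,295).

```bash
cat > h.py <<'E'
import numpy as np, cv2
from plant import *
def ray(c,p):
    d=np.array([(p[0]-c['cx'])/c['fx'],(p[1]-c['cy'])/c['fy']]); s=d.copy()
    for _ in range(10): s=d/(1+c['k1']*(s@s))
    v=c['attitude']@np.array([s[0],-s[1],-1]); return c['position'],v/np.linalg.norm(v)
def onz(c,p,z):
    o,v=ray(c,p); return o+v*(z-o[2])/v[2]
def proj(c,P):
    v=c['attitude'].T@(np.asarray(P)-c['position']); s=np.array([v[0],-v[1]])/-v[2]
    s=s*(1+c['k1']*(s@s)); return np.array([c['cx']+c['fx']*s[0],c['cy']+c['fy']*s[1]])
def tri(c1,p1,c2,p2):
    o1,v1=ray(c1,p1);o2,v2=ray(c2,p2)
    t=np.linalg.lstsq(np.c_[v1,-v2],o2-o1,rcond=None)[0]
    a,b=o1+v1*t[0],o2+v2*t[1]; return (a+b)/2,np.linalg.norm(a-b)
E
python3 - <<'E'
import cv2,numpy as np
t=cv2.imread('pics/top0.png');s=cv2.imread('pics/scene0.png')
a=cv2.resize(t[160:310,190:390],None,fx=4,fy=4,interpolation=cv2.INTER_CUBIC)
cv2.imwrite('pics/tc.png',a)
from h import *
c=camera_info('top');cs=camera_info('scene')
hsv=cv2.cvtColor(t,cv2.COLOR_BGR2HSV);hs=cv2.cvtColor(s,cv2.COLOR_BGR2HSV)
def m(h,lo,hi,box):
    k=cv2.inRange(h,lo,hi);z=np.zeros_like(k);x0,y0,x1,y1=box;z[y0:y1,x0:x1]=k[y0:y1,x0:x1]
    p=cv2.findNonZero(z);return cv2.minAreaRect(p),len(p),p.reshape(-1,2).mean(0)
print('mat',r:=m(hsv,(0,0,0),(180,255,45),(190,235,260,340)))
print('mat world',[onz(c,q,.006).round(4).tolist() for q in cv2.boxPoints(r[0])])
print('head',r:=m(hsv,(20,120,100),(35,255,255),(190,235,260,340)))
print([onz(c,q,.044).round(4).tolist() for q in cv2.boxPoints(r[0])])
print('key',r:=m(hsv,(0,120,60),(8,255,255),(330,230,380,280)))
k=m(hs,(0,120,60),(8,255,255),(270,185,310,215));print(k)
print(tri(c,r[2],cs,k[2]))
for n,p,h in(('amber',(461,258),.145),('can',(319,316),.115),('jar',(162,190),.1),('blue',(231,159),.16)):print(n,onz(c,p,h))
E
```

```text
mat (((223.56088256835938, 288.6454162597656), (82.4434585571289, 48.04008102416992), 85.71085357666016), 2961, array([224.23708207, 287.72948328]))
mat world [[0.5702, 0.3139, 0.006], [0.5764, 0.1872, 0.006], [0.3624, 0.1748, 0.006], [0.3556, 0.3002, 0.006]]
head (((222.64852905273438, 274.51483154296875), (18.109676361083984, 18.806201934814453), 5.710593223571777), 338, array([222.76923077, 274.44378698]))
[[0.4811, 0.264, 0.044], [0.5284, 0.2587, 0.044], [0.5227, 0.2126, 0.044], [0.4754, 0.2181, 0.044]]
key (((353.9377746582031, 257.4637145996094), (8.421844482421875, 28.360736846923828), 30.256441116333008), 161, array([354.82608696, 257.77639752]))
(((288.141357421875, 202.803466796875), (21.840961456298828, 13.37032413482666), 4.763641834259033), 266, array([288.12781955, 202.29699248]))
(array([ 0.53120026, -0.09114449,  0.15110372]), np.float64(0.00046855731417293504))
amber [ 0.52432406 -0.34084194  0.145     ]
can [ 0.39635705 -0.00424784  0.115     ]
jar [0.71341357 0.37675911 0.1       ]
blue [0.77123979 0.19331902 0.16      ]
```

View pics/tc.png

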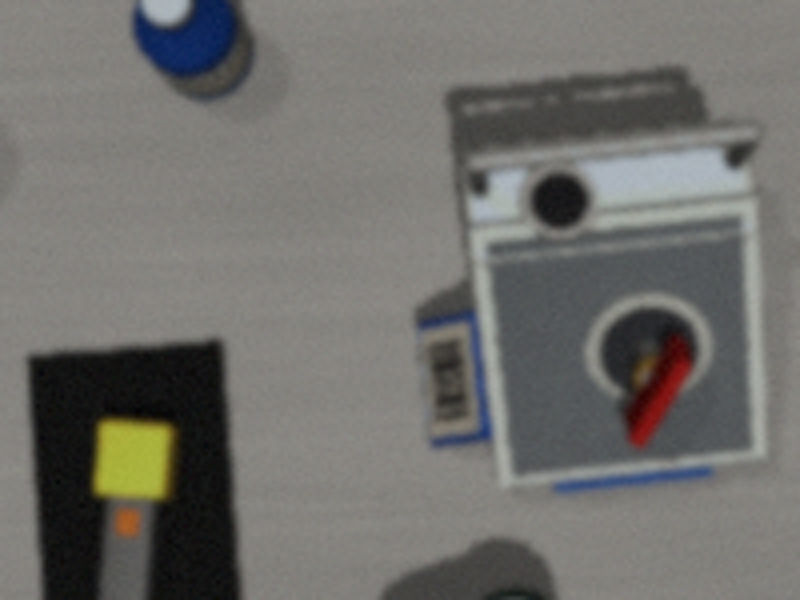

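The crop shows the key's boss centre at (647,350) in crop pixels, the front deck edge from (503,487) to (765,455), the deck's rear edge from (472,222) to (757,200), and the bars of the label centred at (452,380).

```bash
cat > m.py <<'E'
from h import *
c=camera_info('top');cs=camera_info('scene')
f=lambda x,y:(190+(x+.5)/4-.5,160+(y+.5)/4-.5)
A,B=onz(c,f(503,487),.06),onz(c,f(765,455),.06)
C,D=onz(c,f(472,222),.157),onz(c,f(757,200),.157)
yaw=np.arctan2((A-B)[1],(A-B)[0])-np.pi/2
yaw2=np.arctan2((C-D)[1],(C-D)[0])-np.pi/2
if __name__=='__main__':
    print('front',A,B,np.linalg.norm(A-B),'rear',C,D,np.linalg.norm(C-D),'yaw',np.degrees([yaw,yaw2]),
      np.degrees(np.arctan2(((C+D)-(A+B))[1],((C+D)-(A+B))[0])),'len',np.linalg.norm(((C+D)-(A+B))[:2]/2))
yaw=(yaw+yaw2)/2
ex=np.array([np.cos(yaw),np.sin(yaw),0]);ey=np.array([-ex[1],ex[0],0]);ez=np.array([0,0,1.])
O=((A+B)/2+.1*ex+(C+D)/2-.03*ex)/2;O[2]=0
s35,c35=np.sin(np.radians(35)),np.cos(np.radians(35))
n=-s35*ex+c35*ez;up=c35*ex+s35*ez
def onplane(p,h):   # deck plane offset h along normal
    P0=O-.1*ex+.06*ez+h*n;o,v=ray(c,p);return o+v*((P0-o)@n)/(v@n)
S=lambda P:np.array([(P-O)@ex,(P-O)@ey,P[2]])
if __name__=='__main__':
    print('O',O,np.degrees(yaw))
    b=onplane(f(647,350),.008);print('boss',S(b),'-> grip',S(b+.043*n),b+.043*n)
    e1,e2=onplane(f(679,338),.068),onplane(f(638,442),.068)
    print('wing',S((e1+e2)/2),(e1+e2)/2-.017*n,np.linalg.norm(e1-e2),
      'theta',np.degrees(np.arctan2(-(e1-e2)@ey,(e1-e2)@up)))
    P,_=tri(c,(354.8,257.8),cs,(288.1,202.3));print('tri',S(P),'height over deck',(P-(O-.1*ex+.06*ez))@n)
    L=onz(c,f(452,380),.07);print('label',L,S(L))
    ln=np.sin(np.radians(50))*ey+np.cos(np.radians(50))*ez;print('ln',ln)
    R=np.c_[up,np.cross(-n,up),-n];print(R)
E
python3 m.py
```

```text
front [0.47881557 0.00312391 0.06      ] [ 0.49447858 -0.16077059  0.06      ] 0.16464124269591535 rear [0.63330284 0.01585483 0.157     ] [ 0.64179133 -0.15055385  0.157     ] 0.16662504589803057 yaw [5.45904211 2.92012068] 4.348173427560958 len 0.15133559189181992
O [ 0.59700355 -0.07052943  0.        ] 4.1895813942104185
boss [-0.0393196  -0.0128795   0.11225507] -> grip [-0.06398339 -0.0128795   0.14747861] [ 0.53413208 -0.08804895  0.14747861]
wing [-0.06647449 -0.01362454  0.16648748] [ 0.5414268  -0.08826162  0.1525619 ] 0.07308879879634847 theta 21.79723902615074
tri [-0.06717075 -0.01575322  0.15106805] height over deck 0.055768497011659805
label [0.54590287 0.03297094 0.07      ] [-0.04340272  0.10695706  0.07      ]
ln [-0.05596479  0.7639974   0.64278761]
[[ 0.81696309  0.07305685  0.57204371]
 [ 0.05984466 -0.99732778  0.04190368]
 [ 0.57357644  0.         -0.81915204]]
```

```bash
cat > mv.py <<'E'
from m import *
from scipy.spatial.transform import Rotation as Ro
def toolR(th):
    return np.c_[up,np.cross(-n,up),-n]@Ro.from_euler('z',th,degrees=True).as_matrix()
def rows(P,R,hand,N=None,R0=None,P0=None):
    o=get_obs();R0=o['eef_rot'] if R0 is None else R0;P0=o['position'] if P0 is None else P0
    rv=Ro.from_matrix(R0.T@R).as_rotvec(degrees=True);d=P-P0
    m=max(np.linalg.norm(d)/.055,np.linalg.norm(rv)/9.5);N=N or int(np.ceil(m))
    print('N',N,'rot',np.linalg.norm(rv).round(1),'dist',np.linalg.norm(d).round(4))
    Rk=R0
    out=[]
    for k in range(N):
        out.append((Rk.T@(d/N)*1e3).round(1).tolist()+[0]*0+(rv/N).round(2).tolist()); Rk=Rk@Ro.from_rotvec(rv/N,degrees=True).as_matrix()
    print([[round(r[0]/1e3,4),round(r[1]/1e3,4),round(r[2]/1e3,4)]+r[3:]+[hand] for r in out])
G=np.array([.532,-.090,.149])
E
python3 -c "
from mv import *
rows(G+.15*n,toolR(-153),.095)"
```

```text
N 16 rot 144.4 dist 0.6038
[[0.0255, -0.0277, -0.0024, -2.82, 0.4, -8.56, 0.095], [0.0293, -0.0235, -0.0035, -2.82, 0.4, -8.56, 0.095], [0.0325, -0.0187, -0.0043, -2.82, 0.4, -8.56, 0.095], [0.0349, -0.0134, -0.0049, -2.82, 0.4, -8.56, 0.095], [0.0366, -0.0078, -0.0051, -2.82, 0.4, -8.56, 0.095], [0.0373, -0.002, -0.0051, -2.82, 0.4, -8.56, 0.095], [0.0372, 0.0038, -0.0048, -2.82, 0.4, -8.56, 0.095], [0.0363, 0.0096, -0.0042, -2.82, 0.4, -8.56, 0.095], [0.0345, 0.015, -0.0034, -2.82, 0.4, -8.56, 0.095], [0.0318, 0.0201, -0.0022, -2.82, 0.4, -8.56, 0.095], [0.0285, 0.0247, -0.0009, -2.82, 0.4, -8.56, 0.095], [0.0245, 0.0287, 0.0006, -2.82, 0.4, -8.56, 0.095], [0.0199, 0.032, 0.0022, -2.82, 0.4, -8.56, 0.095], [0.0149, 0.0344, 0.004, -2.82, 0.4, -8.56, 0.095], [0.0096, 0.036, 0.0058, -2.82, 0.4, -8.56, 0.095], [0.0041, 0.0367, 0.0077, -2.82, 0.4, -8.56, 0.095]]
```

>>> carry_out:
  targets:
    - [0.0255,-0.0277,-0.0024,-2.82,0.4,-8.56,0.095]
    - [0.0293,-0.0235,-0.0035,-2.82,0.4,-8.56,0.095]
    - [0.0325,-0.0187,-0.0043,-2.82,0.4,-8.56,0.095]
    - [0.0349,-0.0134,-0.0049,-2.82,0.4,-8.56,0.095]
    - [0.0366,-0.0078,-0.0051,-2.82,0.4,-8.56,0.095]
    - [0.0373,-0.002,-0.0051,-2.82,0.4,-8.56,0.095]
    - [0.0372,0.0038,-0.0048,-2.82,0.4,-8.56,0.095]
    - [0.0363,0.0096,-0.0042,-2.82,0.4,-8.56,0.095]
    - [0.0345,0.015,-0.0034,-2.82,0.4,-8.56,0.095]
    - [0.0318,0.0201,-0.0022,-2.82,0.4,-8.56,0.095]
    - [0.0285,0.0247,-0.0009,-2.82,0.4,-8.56,0.095]
    - [0.0245,0.0287,0.0006,-2.82,0.4,-8.56,0.095]
  force: 45

```text
clock: 1.6
position: [0.3759, -0.2286, 0.262]
eef_rot: [[-0.414, 0.774, 0.479], [0.841, 0.527, -0.124], [-0.349, 0.352, -0.869]]
contact_force: [0.5, -0.1, -0.4]
width: 0.0949
grip_force: 0.0
```

>>> carry_out:
  targets:
    - [0.0199,0.032,0.0022,-2.82,0.4,-8.56,0.095]
    - [0.0149,0.0344,0.004,-2.82,0.4,-8.56,0.095]
    - [0.0096,0.036,0.0058,-2.82,0.4,-8.56,0.095]
    - [0.0041,0.0367,0.0077,-2.82,0.4,-8.56,0.095]
    - [0,0,0,0,0,0,0.095]

```text
clock: 2.22
position: [0.4466, -0.0955, 0.2714]
eef_rot: [[-0.762, 0.305, 0.571], [0.398, 0.917, 0.042], [-0.511, 0.259, -0.82]]
contact_force: [0.5, -1.1, 0.4]
width: 0.0955
grip_force: 0.0
```

Run:
```python
from mv import *
o=get_obs();c=camera_info('wrist');i=get_image('wrist');cv2.imwrite('pics/w1.png',i)
np.save('w1.npy',c,allow_pickle=True)
print(o['q'],o['position'],G+.15*n);print(np.degrees(Ro.from_matrix(o['eef_rot'].T@toolR(-153)).as_rotvec()))
h=cv2.cvtColor(i,cv2.COLOR_BGR2HSV);k=cv2.inRange(h,(0,120,60),(8,255,255));print(cv2.minAreaRect(cv2.findNonZero(k)));print(c)
print(proj(c,G))
```

```text
[-0.52644997 -0.74447643  2.34491288  0.38128379  1.05081887 -1.80900418] [ 0.44664595 -0.095549    0.27139975] [ 0.44619344 -0.09628555  0.27187281]
[-0.04194963 -0.0603827   0.11848115]
((324.38232421875, 232.52940368652344), (16.64314079284668, 87.5107192993164), 4.39870548248291)
{'fx': 393.76760156408255, 'fy': 393.76760156408255, 'cx': 322.8076359717574, 'cy': 235.50104950880433, 'k1': -0.08510331325353486, 'position': array([ 0.3107724 , -0.07593717,  0.3600934 ]), 'attitude': array([[ 0.30451098, -0.603987  , -0.73652751],
       [ 0.91670315,  0.39585015,  0.05438743],
       [ 0.25870522, -0.69173866,  0.6742175 ]])}
[322.6324299  226.70537792]
```

View pics/w1.png

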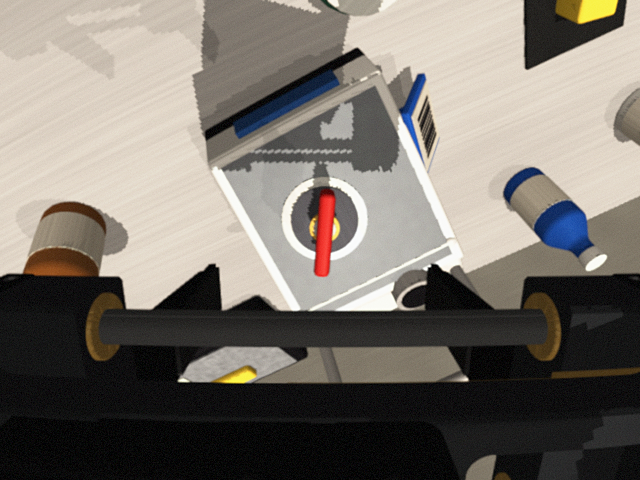

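The wrist view shows the wing from (329,192) to (321,275), with the boss ring centred at about (325,219), nearly aligned with the jaws.

Run:
```python
from mv import *
w=np.load('w1.npy',allow_pickle=True).item();i=cv2.imread('pics/w1.png')
h=cv2.cvtColor(i,cv2.COLOR_BGR2HSV);k=cv2.inRange(h,(0,120,60),(8,255,255))
p=cv2.findNonZero(k).reshape(-1,2);print(p[p[:,1].argmin()],p[p[:,1].argmax()],p.mean(0))
P,e=tri(c,(354.8,257.8),w,p.mean(0));print('wing tri',P,e)
P,e=tri(w,p.mean(0),cs,(288.1,202.3));print('wing tri w-s',P,e)
b,e=tri(c,(351.7,247.5),w,(325,219));print('boss',b,e,'grip',b+.043*n)
for hh in(.051,.068):
    P0=b+(hh-.008)*n
    on=lambda q:(lambda o,v:o+v*((P0-o)@n)/(v@n))(*ray(w,q))
    a,d=on((328,191)),on((321,275));
    print(hh,(a+d)/2-(hh-.051)*n,np.linalg.norm(a-d),np.degrees(np.arctan2(-(d-a)@ey,(d-a)@up)))
```

```text
[326 189] [319 276] [324.25228659 232.22942073]
wing tri [ 0.53099417 -0.09064766  0.1560057 ] 0.0007242408917624533
wing tri w-s [ 0.53413675 -0.09032529  0.15301663] 0.00034473682384452624
boss [ 0.55750215 -0.08698809  0.11720158] 0.0005278875275452943 grip [ 0.53290427 -0.08878994  0.15242512]
0.051 [ 0.53522557 -0.09096063  0.15393513] 0.06718921819760619 31.450251784405918
0.068 [ 0.53208734 -0.0893873   0.15182407] 0.06333873527316866 31.45025178440591
```

```bash
sed -i 's/^G=.*/G=np.array([.533,-.0895,.152])/' mv.py; python3 -c "
from mv import *
rows(G+.05*n,toolR(-148.5),.095,3)
rows(G,toolR(-148.5),.095,2,toolR(-148.5),G+.05*n)"
```

```text
N 3 rot 4.5 dist 0.0977
[[-0.0007, 0.0007, 0.0325, -0.04, -0.01, 1.5, 0.095], [-0.0007, 0.0007, 0.0325, -0.04, -0.01, 1.5, 0.095], [-0.0007, 0.0007, 0.0325, -0.04, -0.01, 1.5, 0.095]]
N 2 rot 0.0 dist 0.05
[[0.0, -0.0, 0.025, 0.0, 0.0, 0.0, 0.095], [0.0, -0.0, 0.025, 0.0, 0.0, 0.0, 0.095]]
```

>>> carry_out:
  targets:
    - [-0.0007,0.0007,0.0325,0,0,1.5,0.095]
    - [-0.0007,0.0007,0.0325,0,0,1.5,0.095]
    - [-0.0007,0.0007,0.0325,0,0,1.5,0.095]
    - [0,0,0.025,0,0,0,0.06]
    - [0,0,0.025,0,0,0,0.05]
    - [0,0,0,0,0,0,0.03]
    - [0,0,0,0,0,0,0]
    - [0,0,0,0,0,0,0]
    - [0,0,0,0,0,0,0]
    - [0,0,0,0,0,0,0]
  force: 40

```text
clock: 3.52
position: [0.5333, -0.0903, 0.1534]
eef_rot: [[-0.734, 0.366, 0.573], [0.47, 0.882, 0.039], [-0.491, 0.298, -0.819]]
contact_force: [-0.9, -0.9, -0.7]
width: 0.0306
grip_force: 0.0
```

```bash
cat > st.py <<'E'
from mv import *
o=get_obs();R=o['eef_rot']
print('t',o['clock'],'q',o['q'].round(3),'p',o['position'].round(4),'w',o['width'].round(4),'g',o['grip_force'],'F_tool',(R.T@o['contact_force']).round(1),'M_tool',(R.T@o['ft_torque']).round(2))
print('theta',np.degrees(np.arctan2(-R[:,0]@ey,R[:,0]@up)).round(1),'tilt',np.degrees(np.arccos(-R[:,2]@n)).round(2),'offG',(R.T@(o['position']-G)).round(4))
E
python3 st.py
```

```text
Traceback (most recent call last):
  File "st.py", line 3, in <module>
    print('t',o['clock'],'q',o['q'].round(3),'p',o['position'].round(4),'w',o['width'].round(4),'g',o['grip_force'],'F_tool',(R.T@o['contact_force']).round(1),'M_tool',(R.T@o['ft_torque']).round(2))
                                                                            ^^^^^^^^^^^^^^^^
AttributeError: 'float' object has no attribute 'round'
```

>>> carry_out:
  targets:
    - [0,0,0,0,0,0,0]
    - [0,0,0,0,0,0,0]
    - [0,0,0,0,0,0,0]
    - [0,0,0,0,0,0,0]

```text
clock: 4.03
position: [0.5334, -0.0898, 0.1531]
eef_rot: [[-0.734, 0.365, 0.572], [0.47, 0.882, 0.041], [-0.49, 0.299, -0.819]]
contact_force: [0.9, 5.4, 2.8]
width: 0.0164
grip_force: 40.0
```

```bash
sed -i "s/o\['width'\].round(4)/round(o['width'],4)/" st.py; python3 st.py
```

```text
t 4.025 q [-0.399 -0.378  2.329  0.427  0.678 -1.757] p [ 0.5334 -0.0898  0.1531] w 0.0164 g 40.00130832195282 F_tool [ 0.4  5.9 -1.6] M_tool [-0.97  0.3   0.  ]
theta -148.5 tilt 0.08 offG [-0.001   0.0003 -0.0007]
```

>>> carry_out:
  targets:
    - [0,0,0,0,0,5,0]
    - [0,0,0,0,0,5,0]
    - [0,0,0,0,0,5,0]
    - [0,0,0,0,0,5,0]
  force: 50

```text
clock: 4.53
position: [0.5334, -0.0899, 0.1531]
eef_rot: [[-0.564, 0.596, 0.572], [0.745, 0.666, 0.04], [-0.357, 0.449, -0.819]]
contact_force: [0.1, 4.8, 3.0]
width: 0.0166
grip_force: 50.0
```

```bash
python3 st.py
```

```text
t 4.525 q [-0.399 -0.378  2.329  0.426  0.678 -1.406] p [ 0.5334 -0.0899  0.1531] w 0.0166 g 49.997679591178894 F_tool [ 2.5  4.6 -2.2] M_tool [-0.67  0.62 -0.19]
theta -128.4 tilt 0.1 offG [-0.0009  0.0005 -0.0007]
```

>>> carry_out:
  targets:
    - [0,0,0,0,0,9,0]
    - [0,0,0,0,0,9,0]
    - [0,0,0,0,0,9,0]
    - [0,0,0,0,0,9,0]
    - [0,0,0,0,0,9,0]
    - [0,0,0,0,0,9,0]
    - [0,0,0,0,0,9,0]
    - [0,0,0,0,0,9,0]
    - [0,0,0,0,0,9,0]
    - [0,0,0,0,0,9,0]
    - [0,0,0,0,0,9,0]
    - [0,0,0,0,0,9,0]

```text
clock: 6.02
position: [0.5328, -0.0898, 0.1527]
eef_rot: [[0.742, 0.351, 0.571], [0.402, -0.915, 0.041], [0.536, 0.199, -0.82]]
contact_force: [-3.8, 4.6, 4.2]
width: 0.0167
grip_force: 50.0
```

```bash
python3 st.py
```

```text
t 6.025 q [-0.399 -0.378  2.329  0.426  0.679  0.481] p [ 0.5328 -0.0898  0.1527] w 0.0167 g 50.023308992385864 F_tool [ 1.3 -4.7 -5.4] M_tool [ 1.11  0.05 -0.22]
theta -20.3 tilt 0.12 offG [ 0.0001  0.0003 -0.0007]
```

>>> carry_out:
  targets:
    - [0,0,0,0,0,5,0]
    - [0,0,0,0,0,5,0]
    - [0,0,0,0,0,5,0]
    - [0,0,0,0,0,5,0]
    - [0,0,0,0,0,5,0]
    - [0,0,0,0,0,5,0]

```text
clock: 6.78
position: [0.5328, -0.0895, 0.1527]
eef_rot: [[0.819, -0.065, 0.571], [-0.107, -0.993, 0.041], [0.564, -0.095, -0.82]]
contact_force: [-3.7, 6.3, 4.9]
width: 0.0165
grip_force: 50.0
```

```bash
python3 st.py
```

```text
t 6.775 q [-0.399 -0.378  2.329  0.426  0.68   1.002] p [ 0.5328 -0.0895  0.1527] w 0.0165 g 50.03155052661896 F_tool [-0.9 -6.5 -5.9] M_tool [ 1.22 -0.52 -0.26]
theta 9.6 tilt 0.11 offG [ 0.0002 -0.     -0.0007]
```

>>> carry_out:
  targets:
    - [0,0,0,0,0,8.5,0]
    - [0,0,0,0,0,8.5,0]
    - [0,0,0,0,0,8.5,0]
    - [0,0,0,0,0,8.5,0]
    - [0,0,0,0,0,8.5,0]
    - [0,0,0,0,0,8.5,0]
    - [0,0,0,0,0,8.5,0]
    - [0,0,0,0,0,8.5,0]
    - [0,0,0,0,0,8.5,0]
    - [0,0,0,0,0,8.5,0]
    - [0,0,0,0,0,8.5,0]

```text
clock: 8.15
position: [0.5331, -0.0892, 0.153]
eef_rot: [[-0.116, -0.812, 0.571], [-0.985, 0.17, 0.042], [-0.131, -0.558, -0.82]]
contact_force: [-0.5, 7.6, 3.5]
width: 0.0164
grip_force: 50.0
```

```bash
python3 st.py
```

```text
t 8.15 q [-0.399 -0.378  2.329  0.427  0.679  2.636] p [ 0.5331 -0.0892  0.153 ] w 0.0164 g 49.99756872653961 F_tool [-7.9 -0.3 -2.9] M_tool [-0.19 -1.51 -0.13]
theta 103.2 tilt 0.05 offG [-0.0004 -0.0006 -0.0007]
```

>>> carry_out:
  targets:
    - [0,0,0,0,0,0,0.05]
    - [0,0,0,0,0,0,0.05]
    - [0,0,0,0,0,0,0.05]
    - [0,0,0,0,0,0,0.05]
    - [0,0,-0.01,0,0,0,0.05]
    - [0,0,-0.045,0,0,0,0.05]
    - [0,0,0,0,0,-9,0.05]
    - [0,0,0,0,0,-9,0.05]
    - [0,0,0,0,0,-9,0.05]
    - [0,0,0,0,0,-9,0.05]
    - [0,0,0,0,0,-9,0.05]
    - [0,0,0,0,0,-9,0.05]

```text
clock: 9.65
position: [0.5016, -0.0926, 0.1986]
eef_rot: [[0.593, -0.566, 0.573], [-0.71, -0.704, 0.039], [0.381, -0.429, -0.819]]
contact_force: [0.2, -0.9, 1.1]
width: 0.0499
grip_force: 0.0
```

>>> carry_out:
  targets:
    - [0,0,0,0,0,-9,0.05]
    - [0,0,0,0,0,-9,0.05]
    - [0,0,0,0,0,-9,0.05]
    - [0,0,0,0,0,-9,0.05]
    - [0,0,0,0,0,-9,0.05]
    - [0,0,0,0,0,-9,0.05]
    - [0,0,0,0,0,-9,0.05]
    - [0,0,0,0,0,-9,0.05]
    - [0,0,0,0,0,-9,0.05]
    - [0,0,0,0,0,-9,0.05]
    - [0,0,0,0,0,0,0.05]

```text
clock: 11.02
position: [0.5016, -0.0925, 0.1985]
eef_rot: [[0.57, 0.589, 0.573], [0.698, -0.715, 0.039], [0.432, 0.378, -0.819]]
contact_force: [0.4, -1.0, 0.1]
width: 0.0497
grip_force: 0.0
```

```bash
python3 st.py
python3 - <<'E'
from mv import *
w=camera_info('wrist');i=get_image('wrist');cv2.imwrite('pics/w2.png',i)
P0=np.array([0.533,-.0895,.152])+.017*n
h=cv2.cvtColor(i,cv2.COLOR_BGR2HSV);k=cv2.inRange(h,(0,120,60),(8,255,255));pp=cv2.findNonZero(k)
on=lambda q:(lambda o,v:o+v*((P0-o)@n)/(v@n))(*ray(w,q))
r=cv2.minAreaRect(pp);print(r)
b=cv2.boxPoints(r);e=[np.linalg.norm(b[0]-b[1]),np.linalg.norm(b[1]-b[2])]
a,d=((b[0]+b[3])/2,(b[1]+b[2])/2) if e[0]>e[1] else ((b[0]+b[1])/2,(b[2]+b[3])/2)
a,d=on(a),on(d);print((a+d)/2-.017*n,np.linalg.norm(a-d),np.degrees(np.arctan2(-(d-a)@ey,(d-a)@up)))
E
```

```text
t 11.025 q [-0.44  -0.527  2.346  0.394  0.812  0.146] p [ 0.5016 -0.0925  0.1985] w 0.0497 g 0.0 F_tool [-0.4  1.   0.1] M_tool [ 0.13 -0.19 -0.04]
theta -40.9 tilt 0.17 offG [ 0.0001  0.0013 -0.0561]
((321.10589599609375, 264.9764709472656), (122.7230224609375, 32.111717224121094), 50.90614318847656)
[ 0.5362429  -0.08785735  0.15434867] 0.06375186304057175 101.4128768762359
```

View pics/w2.png

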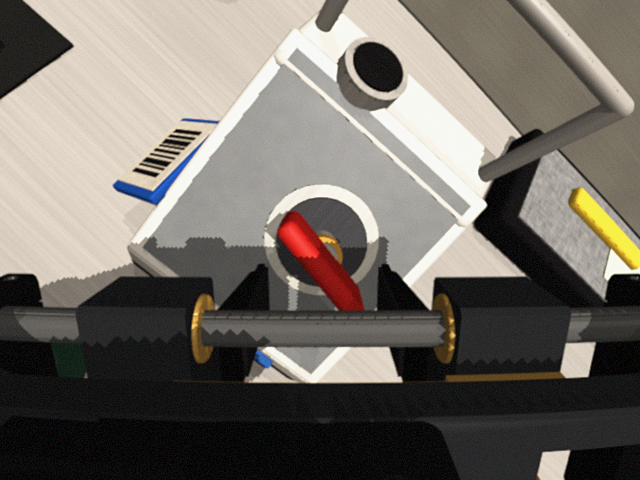

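The view shows the wing from (290,222) to (355,305), still at θ≈102° where I let it go. Label at (170,150).

>>> carry_out:
  targets:
    - [0,0,0,0,0,-9.25,0.05]
    - [0,0,0,0,0,-9.25,0.05]
    - [0,0,0,0,0,-9.25,0.05]
    - [0,0,0,0,0,-9.25,0.05]
    - [0,-0.001,0.028,0,0,0,0.05]
    - [0,0,0.028,0,0,0,0.045]
    - [0,0,0,0,0,0,0]
    - [0,0,0,0,0,0,0]
    - [0,0,0,0,0,0,0]
    - [0,0,0,0,0,0,0]
    - [0,0,0,0,0,0,0]
    - [0,0,0,0,0,0,0]

```text
clock: 12.58
position: [0.5332, -0.0903, 0.1527]
eef_rot: [[0.1, 0.813, 0.573], [0.988, -0.148, 0.039], [0.117, 0.562, -0.819]]
contact_force: [-6.9, 0.1, 5.6]
width: 0.0162
grip_force: 50.0
```

>>> carry_out:
  targets:
    - [0,0,0,0,0,0,0]
    - [0,0,0,0,0,0,0]
    - [0,0,0,0,0,8,0]
    - [0,0,0,0,0,8,0]
    - [0,0,0,0,0,8,0]
    - [0,0,0,0,0,8,0]
    - [0,0,0,0,0,8,0]
    - [0,0,0,0,0,8,0]
    - [0,0,0,0,0,8,0]

```text
clock: 13.7
position: [0.5326, -0.0899, 0.1523]
eef_rot: [[0.732, 0.371, 0.571], [0.427, -0.903, 0.04], [0.531, 0.215, -0.82]]
contact_force: [-9.5, 1.3, 8.1]
width: 0.0166
grip_force: 50.0
```

```bash
python3 st.py
```

```text
t 13.7 q [-0.4   -0.379  2.33   0.426  0.678  0.453] p [ 0.5326 -0.0899  0.1523] w 0.0166 g 50.02445340156555 F_tool [ -2.1  -3.  -12. ] M_tool [ 0.76 -0.79 -0.33]
theta -21.8 tilt 0.11 offG [-0.0003  0.0003 -0.0005]
```

>>> carry_out:
  targets:
    - [0,0,0,0,0,4,0]
    - [0,0,0,0,0,4,0]
    - [0,0,0,0,0,4,0]
    - [0,0,0,0,0,4,0]

```text
clock: 14.2
position: [0.5326, -0.0897, 0.1523]
eef_rot: [[0.806, 0.157, 0.571], [0.163, -0.986, 0.041], [0.569, 0.061, -0.82]]
contact_force: [-10.9, 2.3, 7.1]
width: 0.0161
grip_force: 50.0
```

```bash
python3 st.py
```

```text
t 14.2 q [-0.399 -0.379  2.331  0.426  0.678  0.73 ] p [ 0.5326 -0.0897  0.1523] w 0.0161 g 50.02768635749817 F_tool [ -4.4  -3.6 -11.9] M_tool [ 0.73 -1.01 -0.27]
theta -6.0 tilt 0.09 offG [-0.0002  0.0001 -0.0005]
```

>>> carry_out:
  targets:
    - [0,0,0,0,0,3,0]
    - [0,0,0,0,0,3,0]

```text
clock: 14.45
position: [0.5326, -0.0896, 0.1523]
eef_rot: [[0.818, 0.072, 0.571], [0.06, -0.997, 0.041], [0.573, 0.001, -0.82]]
contact_force: [-10.3, 1.7, 7.3]
width: 0.0164
grip_force: 50.0
```

```bash
python3 st.py
```

```text
t 14.45 q [-0.399 -0.379  2.331  0.427  0.678  0.834] p [ 0.5326 -0.0896  0.1523] w 0.0164 g 50.0281423330307 F_tool [ -4.1  -2.4 -11.8] M_tool [ 0.61 -0.98 -0.31]
theta -0.0 tilt 0.09 offG [-0.0002  0.0001 -0.0005]
```

Nearly there; feel for the stop in small steps.

>>> carry_out:
  targets:
    - [0,0,0,0,0,2,0]
    - [0,0,0,0,0,2,0]

```text
clock: 14.7
position: [0.5325, -0.0895, 0.1523]
eef_rot: [[0.821, 0.017, 0.571], [-0.008, -0.999, 0.041], [0.571, -0.038, -0.82]]
contact_force: [-9.8, 2.0, 8.0]
width: 0.0161
grip_force: 50.0
```

```bash
python3 st.py
```

```text
t 14.7 q [-0.399 -0.379  2.331  0.426  0.678  0.903] p [ 0.5325 -0.0895  0.1523] w 0.0161 g 50.02884328365326 F_tool [ -3.4  -2.5 -12.1] M_tool [ 0.65 -1.06 -0.59]
theta 3.9 tilt 0.1 offG [-0.0002  0.     -0.0005]
```

>>> carry_out:
  targets:
    - [0,0,0,0,0,2,0]
    - [0,0,0,0,0,2,0]

```text
clock: 14.95
position: [0.5333, -0.0896, 0.1529]
eef_rot: [[0.818, -0.043, 0.573], [-0.08, -0.996, 0.041], [0.569, -0.079, -0.818]]
contact_force: [-4.3, 2.8, 6.7]
width: 0.0165
grip_force: 50.0
```

```bash
python3 st.py
```

```text
t 14.95 q [-0.399 -0.379  2.33   0.428  0.677  0.973] p [ 0.5333 -0.0896  0.1529] w 0.0165 g 50.025858879089355 F_tool [ 0.1 -3.2 -7.8] M_tool [ 0.73 -0.46 -0.24]
theta 8.0 tilt 0.1 offG [ 0.0008 -0.     -0.0006]
```

>>> carry_out:
  targets:
    - [0,0,0,0,0,0,0]
    - [0,0,0,0,0,1.5,0]
    - [0,0,0,0,0,1.5,0]
  force: 60

```text
clock: 15.32
position: [0.5334, -0.0896, 0.153]
eef_rot: [[0.815, -0.084, 0.573], [-0.13, -0.991, 0.04], [0.564, -0.108, -0.819]]
contact_force: [-4.5, 3.3, 5.9]
width: 0.016
grip_force: 60.1
```

```bash
python3 st.py
```

```text
t 15.325 q [-0.399 -0.379  2.33   0.428  0.677  1.024] p [ 0.5334 -0.0896  0.153 ] w 0.016 g 60.07819562759863 F_tool [-0.7 -3.5 -7.3] M_tool [ 0.74 -0.44 -0.55]
theta 10.9 tilt 0.11 offG [ 0.0009 -0.0001 -0.0006]
```

>>> carry_out:
  targets:
    - [0,0,0,0,0,0,0.05]
    - [0,0,0,0,0,0,0.05]
    - [0,0,0,0,0,0,0.05]
    - [0,0,0,0,0,0,0.05]
    - [0,0,-0.01,0,0,0,0.05]
    - [0,0,-0.05,0,0,0,0.05]
    - [0,0,-0.05,0,0,0,0.05]
    - [0,0,0,0,0,0,0.05]

```text
clock: 16.32
position: [0.4707, -0.0956, 0.2479]
eef_rot: [[0.81, -0.086, 0.58], [-0.13, -0.991, 0.034], [0.572, -0.103, -0.814]]
contact_force: [0.5, -0.1, -0.3]
width: 0.0499
grip_force: 0.0
```

```bash
python3 st.py
cat > wing.py <<'E'
from mv import *
import sys
w=camera_info('wrist');i=get_image('wrist');cv2.imwrite(sys.argv[1],i)
P0=G+.017*n
h=cv2.cvtColor(i,cv2.COLOR_BGR2HSV);k=cv2.inRange(h,(0,120,60),(8,255,255));pp=cv2.findNonZero(k)
on=lambda q:(lambda o,v:o+v*((P0-o)@n)/(v@n))(*ray(w,q))
r=cv2.minAreaRect(pp);print(r)
b=cv2.boxPoints(r);e=[np.linalg.norm(b[0]-b[1]),np.linalg.norm(b[1]-b[2])]
a,d=((b[0]+b[3])/2,(b[1]+b[2])/2) if e[0]>e[1] else ((b[0]+b[1])/2,(b[2]+b[3])/2)
a,d=on(a),on(d);print((a+d)/2-.017*n,np.linalg.norm(a-d),np.degrees(np.arctan2(-(d-a)@ey,(d-a)@up)))
E
python3 wing.py pics/w3.png
```

```text
t 16.325 q [-0.488 -0.667  2.346  0.381  0.951  1.061] p [ 0.4707 -0.0956  0.2479] w 0.0499 g 0.0 F_tool [0.2 0.1 0.5] M_tool [ 0.02 -0.32  0.07]
theta 10.9 tilt 0.69 offG [ 0.0052  0.0015 -0.1144]
((413.4085998535156, 277.10418701171875), (253.92202758789062, 89.44661712646484), 18.5096492767334)
[ 0.51218947 -0.15300589  0.13421861] 0.17754702495209176 120.12279944128278
```

View pics/w3.png

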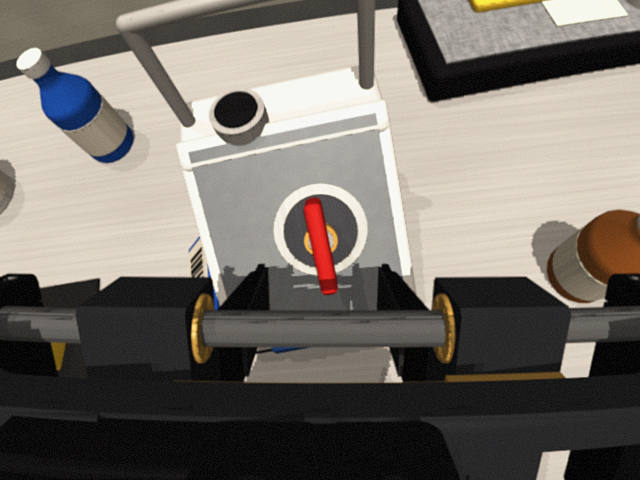

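The key wing runs (313,200)–(328,290), parallel to the deck sides (about 10° in the image). The key looks fully wound at one turn. I'll quantify that and triangulate the label.

Run:
```python
from mv import *
w=camera_info('wrist');i=cv2.imread('pics/w3.png')
h=cv2.cvtColor(i,cv2.COLOR_BGR2HSV);k=cv2.inRange(h,(0,120,60),(8,255,255));k[:,:280]=0;k[:,360:]=0;k[310:]=0
r=cv2.minAreaRect(cv2.findNonZero(k));print(r);b=cv2.boxPoints(r)
b=b[b[:,1].argsort()];a,d=(b[0]+b[1])/2,(b[2]+b[3])/2;print(a,d)
def on(q,hh):
    P0=G+(hh-.051)*n;o,v=ray(w,q);return o+v*((P0-o)@n)/(v@n)
ang=lambda u:np.degrees(np.arctan2(-u@ey,u@up))
print('wing',ang(on(a,.068)-on(d,.068)))
print('edges',ang(on((190,180),0)-on((215,290),0)),ang(on((385,135),0)-on((408,275),0)))
print('rear edge',ang(on((385,127),0)-on((180,166),0)))
w1=np.load('w1.npy',allow_pickle=True).item()
print('label',tri(c,f(452,380),w1,(427,118)))
# crop of label in w1 and top, scanner
t=cv2.imread('pics/top0.png');i1=cv2.imread('pics/w1.png')
x=cv2.resize(i1[60:180,380:460],None,fx=5,fy=5,interpolation=cv2.INTER_CUBIC);y=cv2.resize(t[225:285,285:325],None,fx=10,fy=10,interpolation=cv2.INTER_CUBIC)
cv2.imwrite('pics/lab.png',np.hstack([x,y]))
```

```text
((320.0415954589844, 245.9024200439453), (98.6378173828125, 19.147891998291016), 78.38851165771484)
[310.11496 197.59282] [329.96823 294.21204]
wing -0.21117401043851847
edges 2.213255750060417 -0.650389417011423
rear edge 90.6054006452093
label (array([0.54516111, 0.03581927, 0.06129332]), np.float64(0.005566175114149311))
```

View pics/lab.png

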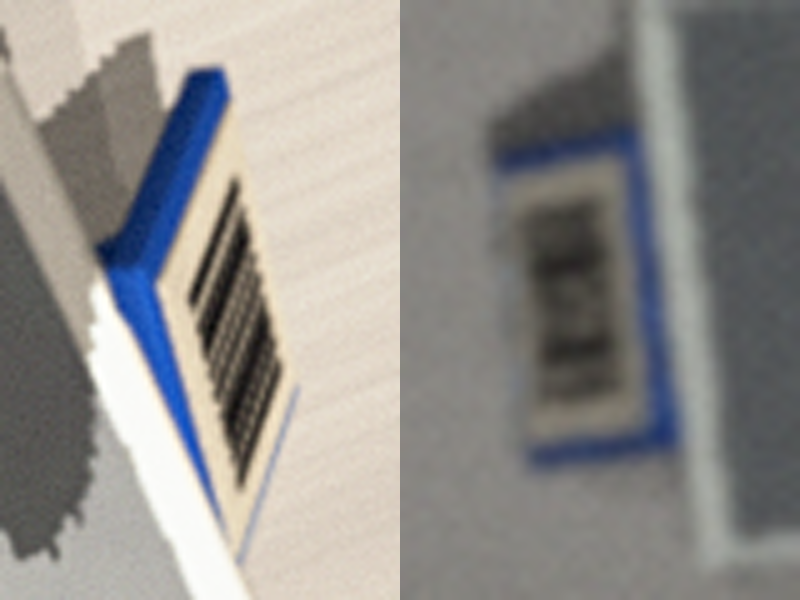

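The enlargements show the label's bars centred at crop (237,336), which is wrist (427.4,127), and at top-view (302,254.5).

Run:
```python
from mv import *
w1=np.load('w1.npy',allow_pickle=True).item()
L,e=tri(c,(302,254.4),w1,(427.1,126.8));print('label',L,e,S(L), onz(c,(302,254.4),.07))
t=cv2.imread('pics/top0.png')
hsv=cv2.cvtColor(t,cv2.COLOR_BGR2HSV)
# scanner axis: handle (grey) on mat
s=t[235:340,190:260].astype(int);g=s.max(2)
k=((g>55)&(g<200)).astype(np.uint8);n_,lab,stt,cen=cv2.connectedComponentsWithStats(k)
for j in range(1,n_):
    if stt[j,4]>100: print(stt[j],cen[j])
k2=np.zeros_like(k)
for y in range(15,97,6):
    x=np.where(k[y,15:52])[0]+15
    if len(x): print(y+235,x.min()+190,x.max()+190,s[y,x].mean(0).round())
```

```text
label [0.54663688 0.03421169 0.06998027] 0.0006565137046544027 [-0.04258002  0.10814086  0.06998027] [0.54650253 0.03451091 0.07      ]
[   0    0   70  105 3337] [35.49086005 50.10967935]
[ 23  29  21  64 905] [31.63756906 56.80994475]
268 214 233 [ 53. 159. 157.]
274 213 233 [ 52. 155. 150.]
280 213 232 [ 55. 162. 157.]
286 217 228 [74. 81. 89.]
292 216 227 [ 60.  82. 113.]
298 216 227 [81. 83. 83.]
304 215 226 [83. 84. 84.]
310 215 225 [84. 87. 87.]
316 214 225 [82. 84. 84.]
322 214 225 [84. 86. 86.]
```

```bash
cat > kin.py <<'E'
from mv import *
from scipy.optimize import least_squares
Z=lambda a:Ro.from_euler('z',a).as_matrix();Y=lambda a:Ro.from_euler('y',a).as_matrix()
D=[([-1.39860157,.124408446,1.65153149,-6.788e-5,1.36748689,-.0826295],[.16369139,-.62849041,.2325338]),
([-.52644997,-.74447643,2.34491288,.38128379,1.05081887,-1.80900418],[.44664595,-.095549,.27139975]),
([-.399,-.378,2.329,.427,.678,-1.757],[.5334,-.0898,.1531]),
([-.44,-.527,2.346,.394,.812,.146],[.5016,-.0925,.1985]),
([-.488,-.667,2.346,.381,.951,1.061],[.4707,-.0956,.2479])]
def fk(q,k):
    a1,off,d1,l2,a3,l3,l6=k
    Rw=Z(q[0])@Y(q[1]+q[2])@Z(q[3])@Y(q[4])@Z(q[5])
    p=Z(q[0])@(np.array([a1,off,d1])+Y(q[1])@[0,0,l2]+Y(q[1]+q[2])@[a3,0,l3])+Rw@[0,0,l6]
    return p,Rw
o=get_obs();D.append((o['q'],o['position']))
s=least_squares(lambda k:np.concatenate([fk(q,k)[0]-p for q,p in D]),[0,.05,.3,.4,0,.4,.2])
K=s.x
RC=fk(o['q'],K)[1].T@o['eef_rot']
lo=np.array([-2.61,-1.02,.03,-1.35,.32,-2.91]);hi=np.array([2.61,2.33,2.71,4.49,2.68,2.91])
def ik(P,R,q0):
    g=lambda q:np.r_[(fk(q,K)[0]-P)*10,(R.T@fk(q,K)[1]@RC-np.eye(3)).ravel()]
    best=None
    rng=np.random.default_rng(0)
    for t in range(12):
        x=q0 if t==0 else rng.uniform(lo,hi)
        r=least_squares(g,np.clip(x,lo+.02,hi-.02),bounds=(lo,hi))
        m=np.minimum(r.x-lo,hi-r.x).min()
        if r.cost<1e-5: print('  q',r.x.round(2),'margin',m.round(2))
if __name__=='__main__':
    print(K.round(4),np.abs(s.fun).max());print(RC.round(3))
    # scanner axis
    a,b=onz(c,(222.5,286),.038),onz(c,(219.6,322),.038)
    print('handle',a,b,np.degrees(np.arctan2((a-b)[1],(a-b)[0])))
    print('tail',onz(c,(219.2,328.2),.038),'front',onz(c,(223.6,264.3),.044),'headmid',onz(c,(222.7,274.4),.044))
E
python3 kin.py
```

```text
[-1.000e-04  5.360e-02  2.234e-01  4.526e-01  4.270e-02  6.133e-01
  2.732e-01] 0.00034386658913204693
[[ 0. -1.  0.]
 [ 1.  0. -0.]
 [-0.  0.  1.]]
handle [0.4727863 0.2402567 0.038    ] [0.38177313 0.24907369 0.038     ] -5.533317916170956
tail [0.36614292 0.25035084 0.038     ] front [0.52776602 0.23552537 0.044     ] headmid [0.50218112 0.23817658 0.044     ]
```

```bash
cat > scan.py <<'E'
from kin import *
L=np.array([.5466,.0342,.070])
ln=np.sin(np.radians(50))*ey+np.cos(np.radians(50))*ez
sx0=-ln
def scanR(phi): # scanner frame
    sy=-np.cross(sx0,np.cross(ez,sx0));  # unused
    zz=ez-(ez@sx0)*sx0;zz/=np.linalg.norm(zz)
    R=np.c_[sx0,np.cross(zz,sx0),zz]
    return R@Ro.from_euler('x',phi,degrees=True).as_matrix()
T=np.diag([-1,1,-1.])   # tool axes in scanner frame
def scanpose(phi,g=.008,h=.024):
    Rs=scanR(phi);return L+.08*ln+Rs@[g-.08,0,h-.019],Rs@T
if __name__=='__main__':
    Yw=np.radians(-5.7);Rg=Z(Yw)@T;Pg=np.array([.447,.243,.030])+Z(Yw)@[.008,0,0]
    print('grasp',Pg);ik(Pg,Rg,o['q']);ik(Pg+[0,0,.15],Rg,o['q'])
    for ph in(0,30,-30,60,-60):
        P,R=scanpose(ph);print(ph,P.round(3),R[:,2].round(2));ik(P,R,o['q'])
E
python3 scan.py
```

```text
grasp [0.45496044 0.24220544 0.03      ]
  q [ 0.39  0.05  2.1   0.    0.99 -1.09] margin 0.61
  q [ 0.39  0.05  2.1   0.    0.99 -1.09] margin 0.61
  q [ 0.39  0.05  2.1  -0.    0.99 -1.09] margin 0.61
  q [ 0.39  0.05  2.1   0.    0.99 -1.09] margin 0.61
  q [ 0.39  0.05  2.1   0.    0.99 -1.09] margin 0.61
  q [ 0.39 -0.14  2.    0.    1.28 -1.09] margin 0.71
  q [ 0.39 -0.14  2.    0.    1.28 -1.09] margin 0.71
  q [ 0.39 -0.14  2.   -0.    1.28 -1.09] margin 0.71
  q [ 0.39 -0.14  2.   -0.    1.28 -1.09] margin 0.71
  q [ 0.39 -0.14  2.    0.    1.28 -1.09] margin 0.71
0 [0.538 0.147 0.172] [-0.05  0.64 -0.77]
  q [-0.15  0.02  1.98  0.69  1.38 -0.44] margin 0.73
  q [-0.15  0.02  1.98  0.69  1.38 -0.44] margin 0.73
  q [-0.15  0.02  1.98  0.69  1.38 -0.44] margin 0.73
  q [-0.15  0.02  1.98  0.69  1.38 -0.44] margin 0.73
  q [-0.15  0.02  1.98  0.69  1.38 -0.44] margin 0.73
  q [-0.15  0.02  1.98  0.69  1.38 -0.44] margin 0.73
  q [-0.15  0.02  1.98  0.69  1.38 -0.44] margin 0.73
  q [-0.15  0.02  1.98  0.69  1.38 -0.44] margin 0.73
  q [-0.15  0.02  1.98  0.69  1.38 -0.44] mar
[... 994 characters left out ...]
8 -0.38]
  q [-0.03 -0.45  2.57  1.82  0.44 -1.26] margin 0.12
  q [-0.03 -0.45  2.57  1.82  0.44 -1.26] margin 0.12
  q [-0.03 -0.45  2.57  1.82  0.44 -1.26] margin 0.12
  q [-0.03 -0.45  2.57  1.82  0.44 -1.26] margin 0.12
  q [-0.03 -0.45  2.57  1.82  0.44 -1.26] margin 0.12
  q [-0.03 -0.45  2.57  1.82  0.44 -1.26] margin 0.12
  q [-0.03 -0.45  2.57  1.82  0.44 -1.26] margin 0.12
-60 [0.543 0.149 0.17 ] [-0.89  0.26 -0.38]
  q [ 0.03  0.62  1.43  0.37  2.22 -0.42] margin 0.46
  q [ 0.03  0.62  1.43  0.37  2.22 -0.42] margin 0.46
  q [ 0.03  0.62  1.43  0.37  2.22 -0.42] margin 0.46
  q [ 0.03  0.62  1.43  0.37  2.22 -0.42] margin 0.46
  q [ 0.03  0.62  1.43  0.37  2.22 -0.42] margin 0.46
```

```bash
cat > jr.py <<'E'
from scan import *
def solve(P,R,q0):
    r=least_squares(lambda q:np.r_[(fk(q,K)[0]-P)*10,(R.T@fk(q,K)[1]@RC-np.eye(3)).ravel()],np.clip(q0,lo+.02,hi-.02),bounds=(lo,hi))
    print('q',r.x.round(2),'cost',r.cost);return r.x
def jrows(q0,q1,N,hand):
    T_=[fk(q0+(q1-q0)*s,K) for s in np.linspace(0,1,N+1)]
    out=[]
    for (p,R),(p2,R2) in zip(T_,T_[1:]):
        R,R2=R@RC,R2@RC
        out.append((R.T@(p2-p)).round(4).tolist()+Ro.from_matrix(R.T@R2).as_rotvec(degrees=True).round(1).tolist()+[hand])
    print('zmin',min(t[0][2] for t in T_).round(3),'maxrot',max(np.linalg.norm(r[3:6]) for r in out),'maxstep',max(np.linalg.norm(r[:3]) for r in out))
    print(out)
E
python3 - <<'E'
from jr import *
Rg=Z(np.radians(-5.7))@T
q1=solve(np.array([.455,.242,.18]),Rg,np.array([.39,-.14,2,0,1.28,-1.09]))
jrows(o['q'],q1,20,.07)
E
```

```text
q [ 0.38 -0.14  2.    0.    1.28 -1.09] cost 4.206744711993659e-30
zmin 0.18 maxrot 9.198912979260104 maxstep 0.017709884245810305
[[-0.0002, -0.0168, 0.0056, 1.3, -1.9, -8.7, 0.07], [0.002, -0.0166, 0.0056, 1.4, -1.8, -8.7, 0.07], [0.0042, -0.0161, 0.0057, 1.6, -1.6, -8.7, 0.07], [0.0062, -0.0153, 0.0057, 1.7, -1.4, -8.8, 0.07], [0.0082, -0.0143, 0.0057, 1.7, -1.3, -8.8, 0.07], [0.01, -0.0131, 0.0057, 1.8, -1.1, -8.8, 0.07], [0.0116, -0.0116, 0.0057, 1.9, -0.9, -8.9, 0.07], [0.0131, -0.0099, 0.0057, 1.9, -0.8, -8.9, 0.07], [0.0143, -0.008, 0.0056, 1.9, -0.6, -8.9, 0.07], [0.0153, -0.006, 0.0056, 1.9, -0.5, -8.9, 0.07], [0.016, -0.0039, 0.0055, 1.9, -0.3, -8.9, 0.07], [0.0164, -0.0017, 0.0054, 1.9, -0.2, -8.9, 0.07], [0.0165, 0.0005, 0.0053, 1.9, -0.0, -9.0, 0.07], [0.0164, 0.0028, 0.0051, 1.9, 0.1, -9.0, 0.07], [0.0159, 0.005, 0.005, 1.8, 0.2, -9.0, 0.07], [0.0152, 0.0071, 0.0048, 1.8, 0.3, -9.0, 0.07], [0.0142, 0.0091, 0.0046, 1.8, 0.4, -9.0, 0.07], [0.0129, 0.011, 0.0043, 1.7, 0.5, -9.0, 0.07], [0.0114, 0.0127, 0.0041, 1.7, 0.6, -9.0, 0.07], [0.0097, 0.0143, 0.0038, 1.6, 0.8, -9.0, 0.07]]
```

>>> carry_out:
  targets:
    - [-0.0002,-0.0168,0.0056,1.3,-1.9,-8.7,0.07]
    - [0.002,-0.0166,0.0056,1.4,-1.8,-8.7,0.07]
    - [0.0042,-0.0161,0.0057,1.6,-1.6,-8.7,0.07]
    - [0.0062,-0.0153,0.0057,1.7,-1.4,-8.8,0.07]
    - [0.0082,-0.0143,0.0057,1.7,-1.3,-8.8,0.07]
    - [0.01,-0.0131,0.0057,1.8,-1.1,-8.8,0.07]
    - [0.0116,-0.0116,0.0057,1.9,-0.9,-8.9,0.07]
    - [0.0131,-0.0099,0.0057,1.9,-0.8,-8.9,0.07]
    - [0.0143,-0.008,0.0056,1.9,-0.6,-8.9,0.07]
    - [0.0153,-0.006,0.0056,1.9,-0.5,-8.9,0.07]
    - [0.016,-0.0039,0.0055,1.9,-0.3,-8.9,0.07]
    - [0.0164,-0.0017,0.0054,1.9,-0.2,-8.9,0.07]

```text
clock: 17.88
position: [0.4853, 0.1106, 0.2023]
eef_rot: [[-0.227, 0.956, 0.188], [0.968, 0.201, 0.147], [0.103, 0.215, -0.971]]
contact_force: [0.3, 0.1, -0.0]
width: 0.0699
grip_force: 0.0
```

>>> carry_out:
  targets:
    - [0.0165,0.0005,0.0053,1.9,0,-9,0.07]
    - [0.0164,0.0028,0.0051,1.9,0.1,-9,0.07]
    - [0.0159,0.005,0.005,1.8,0.2,-9,0.07]
    - [0.0152,0.0071,0.0048,1.8,0.3,-9,0.07]
    - [0.0142,0.0091,0.0046,1.8,0.4,-9,0.07]
    - [0.0129,0.011,0.0043,1.7,0.5,-9,0.07]
    - [0.0114,0.0127,0.0041,1.7,0.6,-9,0.07]
    - [0.0097,0.0143,0.0038,1.6,0.8,-9,0.07]
    - [0,0,0,0,0,0,0.07]

```text
clock: 19.0
position: [0.4532, 0.2436, 0.1754]
eef_rot: [[-0.995, 0.095, -0.01], [0.095, 0.995, -0.0], [0.01, -0.001, -1.0]]
contact_force: [-0.4, -0.2, 0.5]
width: 0.0698
grip_force: 0.0
```

Run:
```python
from jr import *
w=camera_info('wrist');i=get_image('wrist');cv2.imwrite('pics/w4.png',i);np.save('w4.npy',w,allow_pickle=True)
o=get_obs();print(o['clock'],o['q'].round(2),o['position'],np.degrees(Ro.from_matrix(o['eef_rot'].T@Z(np.radians(-5.7))@T).as_rotvec()))
h=cv2.cvtColor(i,cv2.COLOR_BGR2HSV);k=cv2.inRange(h,(20,120,80),(35,255,255));k=cv2.morphologyEx(k,cv2.MORPH_OPEN,np.ones((5,5)))
n_,lab,st,cen=cv2.connectedComponentsWithStats(k);print(st[1:],cen[1:])
print('expect origin',proj(w,[.447,.243,.038]),'tail',proj(w,[.366,.2505,.038]),'front',proj(w,[.528,.2355,.044]))
```

```text
19.05 [ 0.39 -0.13  2.    0.    1.28 -1.09] [0.45350519 0.24302495 0.17587908] [-0.04420417 -0.5097908   0.14866346]
[[ 293  256   61   55 2894]] [[322.6292329  286.14651002]]
expect origin [322.02839444 222.46055326] tail [321.64583593 109.24476013] front [322.35767064 326.17326086]
```

View pics/w4.png

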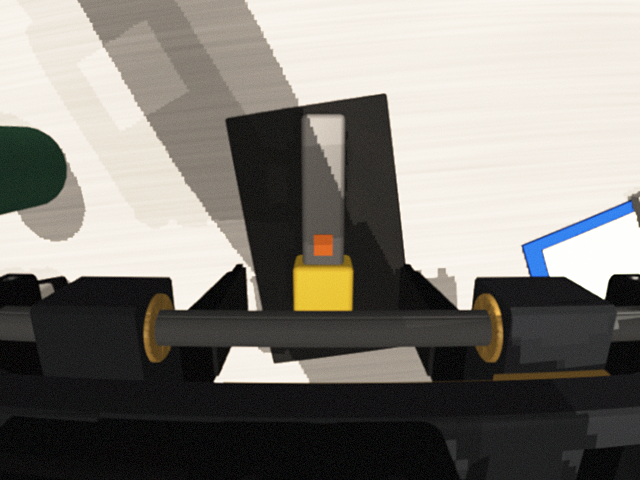

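The view shows the scanner handle centred at column 323.5, tail edge at row 114, head rear edge at row 257, well aligned with the tool. Mat far corners at (227,118) and (386,95).

Run:
```python
from jr import *
w=np.load('w4.npy',allow_pickle=True).item()
a=onz(w,(323.8,114.5),.038);b=onz(w,(323.2,257),.044);print(a,b,np.linalg.norm((a-b)[:2]),'yaw',np.degrees(np.arctan2(*(b-a)[1::-1])))
m1,m2=onz(w,(227,119),.006),onz(w,(386,95),.006);print('mat',m1,m2,np.linalg.norm(m1-m2))
d=(m2-m1)/np.linalg.norm(m2-m1);print('mat yaw',np.degrees(np.arctan2(d[1],d[0]))-90,'centre',(m1+m2)/2+.11*np.array([d[1],-d[0],0]))
u=(b-a)/np.linalg.norm(b-a);u[2]=0;O1=a+.08*u;O2=b-.032*u;print('origin',O1,O2)
Pg=(O1+O2)/2+.008*u;Pg[2]=.030
Rg=Z(np.arctan2(u[1],u[0]))@T
rows(Pg,Rg,.07,5)
```

```text
[0.36973203 0.25166875 0.038     ] [0.47199882 0.24149694 0.044     ] 0.10277140718885086 yaw -5.6801544851675505
mat [0.36320942 0.17552552 0.006     ] [0.35718334 0.30158965 0.006     ] 0.12620807451673072
mat yaw 2.7367557055710563 centre [0.47007092 0.24380978 0.006     ]
origin [0.4492039 0.2437642 0.038    ] [0.44021007 0.24465876 0.044     ]
N 5 rot 0.5 dist 0.1459
[[-0.0001, 0.0001, 0.0292, -0.01, -0.1, 0.03, 0.07], [-0.0, 0.0001, 0.0292, -0.01, -0.1, 0.03, 0.07], [0.0, 0.0001, 0.0292, -0.01, -0.1, 0.03, 0.07], [0.0001, 0.0001, 0.0292, -0.01, -0.1, 0.03, 0.07], [0.0001, 0.0001, 0.0292, -0.01, -0.1, 0.03, 0.07]]
```

>>> carry_out:
  targets:
    - [-0.0015,0.0001,0.0292,0,-0.1,0,0.07]
    - [0,0.0001,0.0292,0,-0.1,0,0.07]
    - [0,0.0001,0.0292,0,-0.1,0,0.065]
    - [0,0.0001,0.0292,0,-0.1,0,0.06]
    - [0,0,0.0292,0,-0.1,0,0.055]
    - [0,0,0,0,0,0,0]
    - [0,0,0,0,0,0,0]
    - [0,0,0,0,0,0,0]
    - [0,0,0,0,0,0,0]
    - [0,0,0,0,0,0,0]
    - [0,0,0,0,0,0,0]
  force: 30

```text
clock: 20.42
position: [0.4567, 0.2436, 0.0333]
eef_rot: [[-0.995, 0.096, 0.005], [0.096, 0.995, 0.001], [-0.005, 0.002, -1.0]]
contact_force: [-0.0, -1.4, 7.2]
width: 0.0318
grip_force: 30.0
```

Run:
```python
from jr import *
o=get_obs();print(o['clock'],o['position'],o['width'],o['grip_force'],o['contact_force'],np.degrees(np.arctan2(o['eef_rot'][1,1],o['eef_rot'][0,1]))-90)
```

```text
20.425 [0.45666339 0.24361551 0.03332455] 0.031844999419239906 30.001626312732697 [-0.02198381 -1.39680949  7.18569585] -5.495062174143314
```

>>> carry_out:
  targets:
    - [0,0,-0.005,0,0,0,0]
    - [0,0,-0.02,0,0,0,0]
    - [0,0,-0.045,0,0,0,0]
    - [0,0,-0.05,0,0,0,0]
    - [0,0,-0.045,0,0,0,0]
    - [0,0,0,0,0,0,0]

```text
clock: 21.18
position: [0.457, 0.2443, 0.2013]
eef_rot: [[-0.995, 0.095, 0.01], [0.095, 0.995, 0.004], [-0.01, 0.005, -1.0]]
contact_force: [0.7, -0.2, -1.6]
width: 0.032
grip_force: 30.0
```

Run:
```python
from jr import *
o=get_obs();print(o['clock'],o['position'],o['width'],o['grip_force'],o['contact_force'])
i=get_image('wrist');w=camera_info('wrist');cv2.imwrite('pics/w5.png',i);cv2.imwrite('pics/s5.png',get_image('scene'))
P,R=scanpose(0,.010,.0265);print(P)
q1=solve(P,R,np.array([-.15,.02,1.98,.69,1.38,-.44]))
jrows(o['q'],q1,12,0)
```

```text
21.175 [0.45697211 0.24428551 0.20125796] 0.03200613335726865 29.99720871448517 [ 0.65483565 -0.24952331 -1.55275012]
[0.53855748 0.14399159 0.17216347]
q [-0.15  0.02  1.98  0.69  1.38 -0.45] cost 3.2420919132166746e-30
zmin 0.169 maxrot 7.4114775854751125 maxstep 0.015677372228788854
[[-0.0043, -0.0068, 0.0071, -2.2, 2.5, 6.5, 0], [-0.0057, -0.0062, 0.0057, -2.2, 2.6, 6.5, 0], [-0.007, -0.0054, 0.0043, -2.2, 2.6, 6.5, 0], [-0.0082, -0.0044, 0.0028, -2.2, 2.6, 6.5, 0], [-0.0092, -0.0033, 0.0013, -2.2, 2.7, 6.5, 0], [-0.01, -0.0019, -0.0002, -2.2, 2.7, 6.5, 0], [-0.0106, -0.0005, -0.0017, -2.2, 2.8, 6.5, 0], [-0.011, 0.0011, -0.0032, -2.2, 2.8, 6.5, 0], [-0.0111, 0.0027, -0.0047, -2.2, 2.9, 6.4, 0], [-0.011, 0.0044, -0.0062, -2.2, 3.0, 6.4, 0], [-0.0106, 0.006, -0.0078, -2.1, 3.1, 6.3, 0], [-0.01, 0.0077, -0.0093, -2.1, 3.2, 6.2, 0]]
```

View pics/w5.png

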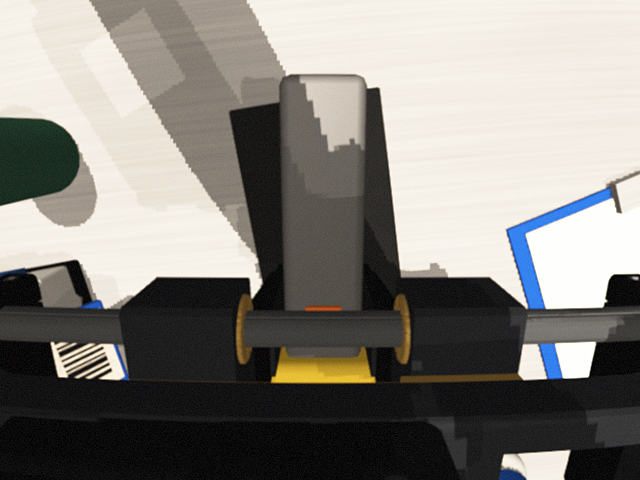

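The scanner is held straight in the jaws: tail edge at row 75, handle sides at columns 282–365.

Run:
```python
from jr import *
o=get_obs();w=camera_info('wrist');R=o['eef_rot'];p=o['position']
for hz in(-.003,-.0055,-.008):
    P0=p+R[:,2]*hz
    def on(q):
        s,v=ray(w,q);return R.T@(s+v*((P0-s)@R[:,2])/(v@R[:,2])-p)
    print(hz,'tail',on((323.5,75.5)),'width near tail',np.linalg.norm(on((281,110))-on((365.5,110))),np.linalg.norm(on((284,290))-on((363.5,290))),'mid',(on((281,110))+on((365.5,110)))/2,(on((284,290))+on((363.5,290)))/2)
```

```text
-0.003 tail [ 0.08757465 -0.00016983 -0.003     ] width near tail 0.030363322869132847 0.0316814980916775 mid [ 0.07572982 -0.00025709 -0.003     ] [ 6.92651596e-03 -4.69700736e-05 -3.00000000e-03]
-0.0055 tail [ 0.0871967  -0.00017335 -0.0055    ] width near tail 0.02984629891356587 0.03114202836590849 mid [ 0.07555357 -0.00025913 -0.0055    ] [ 7.92183704e-03 -5.25824102e-05 -5.50000000e-03]
-0.008 tail [ 0.08681875 -0.00017687 -0.008     ] width near tail 0.02932927495799892 0.030602558640139478 mid [ 0.07537731 -0.00026116 -0.008     ] [ 8.91715812e-03 -5.81947467e-05 -8.00000000e-03]
```

>>> carry_out:
  targets:
    - [-0.0043,-0.0068,0.0071,-2.2,2.5,6.5,0]
    - [-0.0057,-0.0062,0.0057,-2.2,2.6,6.5,0]
    - [-0.007,-0.0054,0.0043,-2.2,2.6,6.5,0]
    - [-0.0082,-0.0044,0.0028,-2.2,2.6,6.5,0]
    - [-0.0092,-0.0033,0.0013,-2.2,2.7,6.5,0]
    - [-0.01,-0.0019,-0.0002,-2.2,2.7,6.5,0]
    - [-0.0106,-0.0005,-0.0017,-2.2,2.8,6.5,0]
    - [-0.011,0.0011,-0.0032,-2.2,2.8,6.5,0]
    - [-0.0111,0.0027,-0.0047,-2.2,2.9,6.4,0]
    - [-0.011,0.0044,-0.0062,-2.2,3.0,6.4,0]
    - [-0.0106,0.006,-0.0078,-2.1,3.1,6.3,0]
    - [-0.01,0.0077,-0.0093,-2.1,3.2,6.2,0]

```text
clock: 22.78
position: [0.5354, 0.1427, 0.1642]
eef_rot: [[-0.045, 0.997, -0.057], [0.765, 0.071, 0.64], [0.643, -0.015, -0.766]]
contact_force: [-0.1, -0.3, -2.0]
width: 0.0318
grip_force: 30.0
```

>>> carry_out:
  targets:
    - [0,0,0,0,0,0,0]

```text
clock: 22.9
position: [0.5353, 0.142, 0.164]
eef_rot: [[-0.048, 0.997, -0.057], [0.766, 0.074, 0.639], [0.641, -0.013, -0.767]]
contact_force: [0.5, 0.1, -0.9]
width: 0.0322
grip_force: 30.0
```

Run:
```python
from jr import *
o=get_obs();P,R=scanpose(0,.010,.0265)
print(o['clock'],o['q'].round(2),R.T@(o['position']-P),np.degrees(Ro.from_matrix(o['eef_rot'].T@R).as_rotvec()),o['contact_force'])
cs=camera_info('scene');i=get_image('scene');j=get_image('top')
cv2.imwrite('pics/sc6.png',np.hstack([cv2.resize(i[170:320,280:430],None,fx=2.6,fy=2.6),cv2.resize(j[180:330,240:390],None,fx=2.6,fy=2.6)]))
W=L+.08*ln;print('expected window px',proj(cs,W),proj(c,W),'label',proj(cs,L),proj(c,L))
```

```text
22.9 [-0.16  0.03  1.98  0.69  1.38 -0.45] [-0.00659983 -0.00336309  0.005106  ] [-0.60233752  0.1235073  -0.46054717] [ 0.50156985  0.10082965 -0.91001908]
expected window px [374.9793828  229.28156095] [275.73975988 255.80061007] label [343.6638029  246.20332512] [302.12411787 254.35758803]
```

View pics/sc6.png

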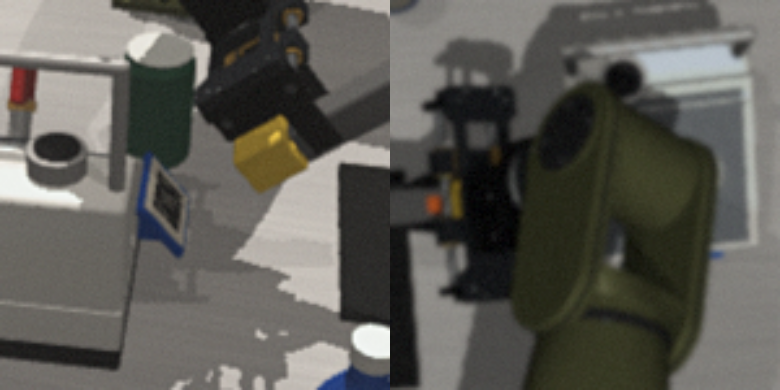

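The crop shows the yellow head's front face at about (250,172) facing the label at (170,205), as intended. Now correct a few mm and hold still.

>>> carry_out:
  targets:
    - [0.0038,0.0017,-0.0025,-0.3,0,-0.2,0]
    - [0.0038,0.0017,-0.0025,-0.3,0.1,-0.2,0]
    - [0,0,0,0,0,0,0]
    - [0,0,0,0,0,0,0]

```text
clock: 23.5
position: [0.5401, 0.146, 0.1763]
eef_rot: [[-0.06, 0.997, -0.044], [0.764, 0.074, 0.641], [0.642, 0.005, -0.767]]
contact_force: [-0.8, -0.6, -1.0]
width: 0.0319
grip_force: 30.0
```

```bash
cat > chk.py <<'E'
from jr import *
o=get_obs();P,R=scanpose(0,.009,.0265)
print(o['clock'],o['q'].round(2),(R.T@(o['position']-P)).round(4),np.degrees(Ro.from_matrix(o['eef_rot'].T@R).as_rotvec()).round(2))
E
python3 chk.py
```

```text
23.5 [-0.15  0.02  1.97  0.69  1.38 -0.44] [ 0.0031  0.0016 -0.0019] [0.19 0.05 0.25]
```

>>> carry_out:
  targets:
    - [0,0,0,0,0,0,0]
    - [0,0,0,0,0,0,0]
    - [0,0,0,0,0,0,0]
    - [0,0,0,0,0,0,0]
    - [0,0,0,0,0,0,0]
    - [0,0,0,0,0,0,0]
    - [0,0,0,0,0,0,0]
    - [0,0,0,0,0,0,0]
    - [0,0,0,0,0,0,0]
    - [0,0,0,0,0,0,0]
    - [0,0,0,0,0,0,0]
    - [0,0,0,0,0,0,0]

```text
clock: 25.0
position: [0.5401, 0.1458, 0.1761]
eef_rot: [[-0.06, 0.997, -0.044], [0.764, 0.074, 0.641], [0.642, 0.005, -0.766]]
contact_force: [-0.0, -0.2, -0.4]
width: 0.0318
grip_force: 30.0
```

```bash
python3 chk.py
python3 - <<'E'
from jr import *
o=get_obs()
# place: scanner origin at (.466,.244), keep yaw -1
u=Z(np.radians(0));P=np.array([.467,.244,.12])+[.009,0,0]
q1=solve(P,u@T,np.array([.39,-.14,2,0,1.28,-1.09]))
jrows(o['q'],q1,12,0)
E
```

```text
25.0 [-0.15  0.02  1.97  0.69  1.38 -0.44] [ 0.0028  0.0017 -0.0019] [0.19 0.03 0.21]
q [ 0.37 -0.03  2.01 -0.    1.16 -1.2 ] cost 1.1893676685505807e-24
zmin 0.12 maxrot 8.084553172563096 maxstep 0.016597891432347665
[[0.0027, -0.0078, 0.0144, 2.0, -3.3, -6.3, 0], [0.004, -0.0066, 0.0132, 2.1, -3.2, -6.4, 0], [0.0051, -0.0053, 0.012, 2.2, -3.0, -6.5, 0], [0.0059, -0.0038, 0.0108, 2.2, -2.9, -6.7, 0], [0.0065, -0.0023, 0.0095, 2.3, -2.8, -6.8, 0], [0.0068, -0.0007, 0.0082, 2.3, -2.7, -6.9, 0], [0.0068, 0.0009, 0.0069, 2.3, -2.6, -7.0, 0], [0.0066, 0.0026, 0.0056, 2.4, -2.5, -7.1, 0], [0.0061, 0.0041, 0.0043, 2.4, -2.4, -7.2, 0], [0.0053, 0.0056, 0.0029, 2.4, -2.3, -7.3, 0], [0.0043, 0.0069, 0.0016, 2.4, -2.2, -7.3, 0], [0.0031, 0.008, 0.0003, 2.4, -2.2, -7.4, 0]]
```

>>> carry_out:
  targets:
    - [-0.0028,-0.0017,0.0019,0.2,0,0.2,0]
    - [0,0,0,0,0,0,0]
    - [0,0,0,0,0,0,0]
    - [0,0,0,0,0,0,0]
    - [0,0,0,0,0,0,0]
    - [0,0,0,0,0,0,0]
    - [0,0,0,0,0,0,0]
    - [0,0,0,0,0,0,0]
    - [0,0,0,0,0,0,0]
    - [0,0,0,0,0,0,0]
    - [0,0,0,0,0,0,0]
    - [0,0,0,0,0,0,0]

```text
clock: 26.5
position: [0.5385, 0.1448, 0.1728]
eef_rot: [[-0.056, 0.997, -0.047], [0.764, 0.073, 0.641], [0.642, 0.0, -0.766]]
contact_force: [0.3, -1.6, -1.3]
width: 0.0318
grip_force: 30.0
```

```bash
python3 chk.py
```

```text
26.5 [-0.15  0.02  1.98  0.69  1.38 -0.44] [ 0.0001 -0.      0.    ] [-0.01  0.04  0.01]
```

>>> carry_out:
  targets:
    - [0.0027,-0.0078,0.0144,2.0,-3.3,-6.3,0]
    - [0.004,-0.0066,0.0132,2.1,-3.2,-6.4,0]
    - [0.0051,-0.0053,0.012,2.2,-3.0,-6.5,0]
    - [0.0059,-0.0038,0.0108,2.2,-2.9,-6.7,0]
    - [0.0065,-0.0023,0.0095,2.3,-2.8,-6.8,0]
    - [0.0068,-0.0007,0.0082,2.3,-2.7,-6.9,0]
    - [0.0068,0.0009,0.0069,2.3,-2.6,-7.0,0]
    - [0.0066,0.0026,0.0056,2.4,-2.5,-7.1,0]
    - [0.0061,0.0041,0.0043,2.4,-2.4,-7.2,0]
    - [0.0053,0.0056,0.0029,2.4,-2.3,-7.3,0]
    - [0.0043,0.0069,0.0016,2.4,-2.2,-7.3,0]
    - [0.0031,0.008,0.0003,2.4,-2.2,-7.4,0]

```text
clock: 28.0
position: [0.4738, 0.2435, 0.1171]
eef_rot: [[-1.0, -0.005, -0.002], [-0.005, 1.0, -0.002], [0.002, -0.002, -1.0]]
contact_force: [-0.4, 0.4, -1.7]
width: 0.0318
grip_force: 30.0
```

>>> carry_out:
  targets:
    - [0,0,0,0,0,0,0]
    - [0,0,0,0,0,0,0]

```text
clock: 28.25
position: [0.4741, 0.2428, 0.1171]
eef_rot: [[-1.0, 0.001, -0.003], [0.001, 1.0, -0.001], [0.003, -0.001, -1.0]]
contact_force: [-0.2, -0.6, -1.5]
width: 0.0318
grip_force: 30.0
```

Run:
```python
from jr import *
o=get_obs();print(o['clock'],o['position'],o['width'])
rows(np.array([.476,.244,.040]),T,0,4)
```

```text
28.25 [0.47411479 0.2428384  0.11711899] 0.03183550600401729
N 4 rot 0.2 dist 0.0772
[[-0.0005, 0.0003, 0.0193, -0.01, -0.05, -0.01, 0], [-0.0005, 0.0003, 0.0193, -0.01, -0.05, -0.01, 0], [-0.0005, 0.0003, 0.0193, -0.01, -0.05, -0.01, 0], [-0.0005, 0.0003, 0.0193, -0.01, -0.05, -0.01, 0]]
```

>>> carry_out:
  targets:
    - [-0.0005,0.0003,0.025,0,0,0,0]
    - [-0.0005,0.0003,0.025,0,0,0,0]
    - [-0.0005,0.0003,0.018,0,-0.1,0,0]
    - [-0.0005,0.0003,0.009,0,-0.1,0,0]
    - [0,0,0.003,0,0,0,0]
    - [0,0,0,0,0,0,0]

```text
clock: 29.0
position: [0.4764, 0.2443, 0.0376]
eef_rot: [[-1.0, -0.001, 0.001], [-0.001, 1.0, -0.001], [-0.001, -0.001, -1.0]]
contact_force: [0.2, 0.1, -1.7]
width: 0.0322
grip_force: 30.0
```

>>> carry_out:
  targets:
    - [0,0,0.0015,0,0,0,0]
    - [0,0,0,0,0,0,0]

```text
clock: 29.25
position: [0.4762, 0.2443, 0.0361]
eef_rot: [[-1.0, -0.001, 0.002], [-0.001, 1.0, -0.001], [-0.002, -0.001, -1.0]]
contact_force: [-0.4, 0.1, -1.8]
width: 0.0318
grip_force: 30.0
```

>>> carry_out:
  targets:
    - [0,0,0.0015,0,0,0,0]
    - [0,0,0,0,0,0,0]

```text
clock: 29.5
position: [0.4758, 0.2441, 0.0341]
eef_rot: [[-1.0, -0.001, 0.001], [-0.001, 1.0, -0.001], [-0.001, -0.001, -1.0]]
contact_force: [0.1, -0.8, -2.1]
width: 0.0318
grip_force: 30.0
```

>>> carry_out:
  targets:
    - [0,0,0.001,0,0,0,0]
    - [0,0,0,0,0,0,0]

```text
clock: 29.75
position: [0.4762, 0.2442, 0.0335]
eef_rot: [[-1.0, -0.001, 0.001], [-0.001, 1.0, -0.001], [-0.001, -0.001, -1.0]]
contact_force: [-1.3, -0.5, 2.3]
width: 0.032
grip_force: 30.0
```

Contact felt. Release gently and lift clear.

>>> carry_out:
  targets:
    - [0,0,0.0003,0,0,0,0.034]
    - [0,0,0,0,0,0,0.06]
    - [0,0,0,0,0,0,0.065]
    - [0,0,0,0,0,0,0.065]
    - [0,0,0,0,0,0,0.065]
    - [0,0,-0.01,0,0,0,0.065]
    - [0,0,-0.04,0,0,0,0.065]
    - [0,0,-0.05,0,0,0,0.065]
    - [0,0,-0.05,0,0,0,0.065]
    - [0,0,0,0,0,0,0.065]

```text
clock: 31.0
position: [0.4788, 0.2455, 0.1894]
eef_rot: [[-1.0, -0.001, 0.011], [-0.001, 1.0, 0.003], [-0.011, 0.003, -1.0]]
contact_force: [0.2, 0.9, 0.8]
width: 0.065
grip_force: 0.0
```

Run:
```python
from plant import *
import cv2,numpy as np
o=get_obs();print(o['clock'],o['position'],o['contact_force'],o['width'])
i=get_image('scene');w=get_image('wrist')
cv2.imwrite('pics/fin.png',np.hstack([cv2.resize(i[150:400,150:560],(410,250)),cv2.resize(w,(333,250))]))
```

```text
31.0 [0.47884545 0.24552319 0.18943938] [0.15935766 0.8578343  0.78508889] 0.06497954567503701
```

View pics/fin.png

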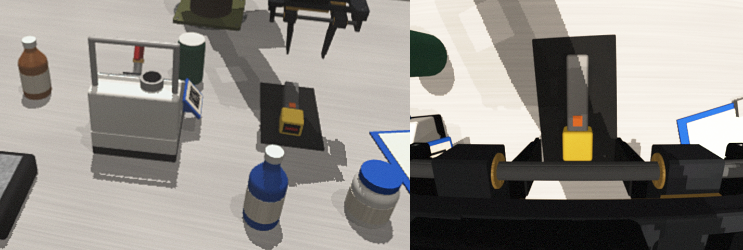

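The picture shows the scanner flat and right way up in the middle of the mat. The bottles, jar and can are standing where they were, and the gripper is clear. Handing in.

```bash
python3 -c "
from plant import *
print(close_job())"
```

```text
the job is handed in; nothing more can be done
None
```

I wound the key to its stop, held the scanner on the label at about 80 mm for over a second, laid it back flat mid-mat, left the bottles, jar and can in place, and handed the job in at 31 s; no verdict was returned.

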